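# Shut and lock the conveyor drive cover

### The job

Shut the sliding cover on the yellow conveyor drive housing: push it fully home over the opening. Then lock it with its slotted quarter-turn stud: press the stud right down, keep it pressed while you turn it a quarter turn clockwise (seen from above) and let it come up into its catch. Do not disturb the other things on the housing and the table.

Things in the scene. Friction and masses are not known exactly. Their poses are not given: they have to be found in the camera images.
- housing: yellow steel box fixed to the table, yaw within 0.3 rad, 70 mm high. Origin on the table, below the line of lip, stud and catch; x across the box (-120 to +170 mm), y along it (-205 to +235 mm), the way the cover slides. Opening at y=-180 to -88 mm. Guide rails, 18 mm wide, tops 85 mm above the table, along y at x=-103 and +103 mm. Tape roll and spanner lie on the deck beyond the +x rail.
- cover (a joint): slide of the aluminium cover plate (190 x 235 mm, its top 76 mm above the table) along the housing's y, in m: 0 = fully shut against its end stop, over the opening; grows as it opens towards +y, at most 0.13; starts 0.06 to 0.115. About 4 N of friction; it stays where it is left.
- cover_lip (a point): middle of the outer (+y) face of the upright lip on the cover's +y edge: 4 mm thick, 150 mm wide along the housing's x, from 72 to 106 mm above the table; this point is 89 mm above the table. Axes as the housing's. Push this face to -y to shut the cover. Behind it the deck, 70 mm above the table, is clear for 55 mm or more. The stud's axis is 95 mm from this face to -y.
- catch_axis (a point): point on the housing, level with the top of the cover plate, where the stud's axis lies when the cover is shut. A dark keyhole marks it on the deck while the cover is open. Axes as the housing's.
- stud_slot (a point): centre of the slot's floor in the stud's black head, 105 mm above the table when up; moves with the stud. Two cheeks, each 60 long, 14 thick, 22 mm high, stand on a disc 60 mm across; the slot between is 28 mm wide, 22 deep, open at both ends; 56 mm over the cheeks. x along the slot, y across, z up. Press and turn it with the fingertips in the slot, or pinch the cheeks from outside.
- stud_press (a joint): how far the stud is pressed, m: 0 = up (start), stop at 0.019. Spring: 3 N at the start, 10 N fully down. It goes in only with the cover shut (within 2 mm) and turn near 0, else stops after 1 mm. Once in it turns only while pressed 0.0155 or more. Let go after the full quarter turn it rises to 0.012 and stays (locked); at a part turn it stays at 0.015 (not locked), near turn 0 it comes back up.
- stud_turn (a joint): turn of the stud in rad, growing clockwise seen from above: 0 = slot along the housing's x (start, within 0.08), 1.57 = slot along the housing's y (locked). Stops at -0.10 and 1.67. Turning takes under 0.2 N m.
- tape_roll: bystander: cardboard-coloured tape roll 48 mm across, 20 mm high, lying on the housing deck beyond the +x rail. Origin at the centre of its underside.
- spanner: bystander: steel spanner 130 mm long, lying on the housing deck beyond the +x rail. Origin under its middle.
- tin: bystander: yellow tin 100 mm across, 100 mm high, on the table to the left. Origin at its underside.
- tape_dispenser: bystander: red bench tape dispenser, 160 x 60 mm, 85 mm high, on the table to the left. Origin at its underside.
- label_roll: bystander: white paper roll 110 mm across, 100 mm high, standing on the table to the right. Origin at its underside.
- small_carton: bystander: closed carton 140 x 100 x 70 mm on the table to the right. Origin at its underside.

How it is judged:
On the way, in this order (a step that is already met when the one before it is completed fails the run):
1. the cover is pushed fully shut, the stud still up (value of joint cover below 0.0022 m and value of joint stud_press below 0.003 m), for 0.1 s.
2. the stud is pressed right down and turned a quarter turn (value of joint cover below 0.0025 m and value of joint stud_press above 0.01 m and value of joint stud_turn above 1.44 rad), for 0.1 s.
At the end, for the whole second after the job is handed in: The cover is shut to within 2.5 mm, and the stud is turned at least 1.44 rad clockwise and has risen into its catch: it stands pressed in between 10 and 13.8 mm, by itself (all of step 2 and value of joint stud_press below 0.0138 m and velocity of joint stud_turn below 0.05 rad/s and velocity of joint stud_press below 0.01 m/s); the robot touches nothing.
It fails at once if a bystander (tape roll, spanner, tin, tape dispenser, label roll or carton) is moved more than 30 mm (distance of any of tape_roll, spanner, tin, tape_dispenser, label_roll, small_carton from where it was at the start of the episode above 0.03 m).
It also fails if it takes over 48 s, if anything falls off the work surface, if the arm or the gripper's body presses on something with over 40 N, if the wrist force passes 120 N, or if a joint passes its speed limit or range.

### The arm

A 6-joint arm with a two-finger parallel gripper is mounted at the origin on the work surface. World frame = base frame: x ahead of the robot, y to its left, z up, the work surface at z = 0. Lengths are in m, angles in rad, forces in N, time in s.
With the tool pointing down it reaches from about 0.35 to 0.975 m from the base axis. Payload 4.9 kg.
Tool frame: the origin (TCP) lies at the very end of the fingers, on their centre line; the grasp point (between the pads) lies ctrl.grip_point_offset behind it (ctrl.grip_point_offset is the distance from the TCP to the grasp point, in m); z points along the fingers, y is the direction in which the jaws open and shut (so a half turn about z gives the same grasp; the last joint's range is limited). The gripper opens to 85 mm and grips with 20 to 120 N. Pads are 22 mm wide; open, the fingers measure 114 mm over their backs; the gripper's body (76 mm by 85 mm) begins 54 mm behind the grasp point. The pads swing forward as they close: fully open they stand 13 mm farther back than shut.
Start: joints at [-1.303, 0.053, 1.613, -0, 1.476, -0.119], TCP at [0.236, -0.579, 0.231] pointing down, gripper open.
Joint ranges: [-3.01, 3.01], [-1.01, 2.22], [0.06, 2.58], [-1.02, 4.17], [0.09, 2.62], [-3.14, 3.14]. Speed limits (rad/s): [2.57, 2.57, 3.14, 3.14, 3.14, 3.14].

### API

Orientations are given as a rotation vector (axis times angle).
In Python, from station import ctrl gives the robot as it stands. The module is installed in compiled form; this text tells all that it offers.
- The arm moves only by the shell command python3 -m creep 'ROWS' [FORCE]. ROWS is JSON, a list of rows, each a list of 5 numbers: the closure in counts, from 0 (fully open) to 255 (shut), then the shift along the tool's x, y, z in mm, then the turn about the tool's z in rad. A call has 1 to 12 rows; each row is the pose to reach, as a shift and turn from the pose commanded when the call began, along the tool's axes at that moment; what a row does not reach only later rows make up. A row lasts 1/12 s, in which the tool goes at most 41.7 mm and 7.16 degrees, less where a joint would pass 70% of its speed; a pose out of reach is approached as far as the arm can. A call with a gripper value outside its range is refused whole. The fingers move at their own pace and stop on an object; FORCE is the grip in N (left out, the last holds). Time passes only in rows, so rows that repeat a pose let the fingers close. It gives the time, the measured TCP pose, the force and the opening at its end, in the units of the state.
- ctrl.get_obs(): the state, without advancing time (a new reading comes with each control period).
- ctrl.get_image(name): name is "scene" or "top"; returns the picture (480x640x3 uint8, red, green, blue); there is no depth.
- ctrl.calibration(name): a dict with "fx", "fy", "cx", "cy" (pixels), "R" (3x3) and "t" (3): a world point X has camera coordinates R X + t. Camera axes: x right, y down, z forward; pixel columns grow to the right and rows downward; lengths in m; the calibration is good to about 2 mm. A picture is of the moment at which its call begins. calibration takes no time and is no camera call.
- ctrl.finish_job(): hands the job in, once; it reports no verdict.
Trained networks look in the newest picture that a camera, given by its name, has taken for a name from the list of things; names that differ only in an ending like _2 or _b are one class to them, and where a whole thing is asked for, a point or a joint stands for the part that bears it (a point fixed in the world has none). Each returns a list of dicts, best first, with "conf" (0 to 1); they miss things now and then, are a little off and sometimes report something else, mostly with a low value. They report only what shows in the picture. A call takes as long as a camera call.
- ctrl.boxes_of(camera, label): "rect" ([left, top, width, height] in pixels, round what is visible of it).
- ctrl.outline_of(camera, label): "mask" (480x640 bool, what is visible of it) and "rect" ([left, top, width, height] in pixels, round what is visible of it).
The state is a dict: "t": time; "q": joint angles; "dq": joint speeds; "effort": joint torques, N m; "tool_pos": TCP position; "tool_rot": TCP orientation; "contact_force": force on the tool from outside, world axes, zero at the start; "wrist_torque": the same for the moment, N m; "opening": finger opening in m.
Only numpy, scipy, OpenCV 4.12 (cv2) and the standard library are available. Lean on these libraries where they do the work, as an engineer would, in place of code of your own. Each camera call takes 0.05 s, during which the arm holds its last target. There are 200 camera calls.

## Working session

There is one attempt and no reset: what is moved stays moved. The work goes in short steps, Python scripts to look and compute and a shell command to move; the robot and the scene stay as the last step left them, time stands still between calls to the robot, and variables do not carry over. Pictures are saved under pics/ and viewed, about 8 in all and at most 12, crops included, and the job is handed in when it is done.

```bash
mkdir -p pics; python3 - <<'E'
from station import ctrl
import cv2,numpy as np
o=ctrl.get_obs();print(o['t'],o['tool_pos'],o['tool_rot'],o['opening'],ctrl.grip_point_offset)
for n in('scene','top'):
    im=ctrl.get_image(n);cv2.imwrite(f'pics/{n}0.png',im[:,:,::-1])
    c=ctrl.calibration(n);print(n,c['fx'],c['fy'],c['cx'],c['cy'],np.round(c['R'],3).tolist(),np.round(c['t'],3).tolist())
    for l in('cover_lip','stud_slot','catch_axis','cover','housing','tape_roll'):
        print(l,[(np.round(b['rect'],1).tolist(),round(b['conf'],2)) for b in ctrl.boxes_of(n,l)[:2]])
E
```

```text
0.0 [ 0.2356116  -0.57822124  0.23005711] [-3.08099104e+00 -6.03412887e-01  2.15840717e-04] 0.08543579413737323 0.0187
scene 493.6910003829837 493.6910003829837 320.82540448108944 238.04257203099246 [[-0.648, 0.761, -0.022], [0.474, 0.38, -0.794], [-0.596, -0.525, -0.607]] [0.353, -0.172, 1.65]
cover_lip []
stud_slot [([218.3, 191.4, 187.1, 150.1], 0.67), ([313.6, 227.2, 28.9, 28.6], 0.6)]
catch_axis [([225.3, 192.1, 182.8, 152.3], 0.77)]
cover [([270.5, 212.2, 110.8, 74.9], 0.72), ([282.7, 275.2, 24.4, 20.8], 0.19)]
housing [([222.4, 190.4, 184.1, 150.6], 0.79)]
tape_roll [([286.4, 275.5, 18.6, 20.7], 0.76), ([314.2, 227.2, 27.7, 25.7], 0.55)]
top 503.8689074421551 503.8689074421551 325.9606957575465 249.13595101573964 [[0.0, -1.0, 0.008], [-0.993, -0.001, -0.115], [0.115, -0.008, -0.993]] [-0.021, 0.553, 1.594]
cover_lip [([301.9, 239.9, 21.1, 20.8], 0.73), ([277.0, 219.4, 86.4, 71.4], 0.59)]
stud_slot [([304.0, 240.0, 19.4, 21.7], 0.87)]
catch_axis [([251.7, 188.0, 155.8, 124.5], 0.81)]
cover []
housing [([251.4, 187.7, 156.9, 121.9], 0.61), ([132.4, 275.5, 54.2, 38.7], 0.44)]
tape_roll [([299.1, 193.1, 15.4, 19.2], 0.55)]
```

```bash
python3 - <<'E'
import cv2
a=cv2.imread('pics/top0.png')[175:325,235:425];cv2.imwrite('pics/topc.png',cv2.resize(a,None,fx=4,fy=4,interpolation=cv2.INTER_CUBIC))
a=cv2.imread('pics/scene0.png')[180:350,210:420];cv2.imwrite('pics/scenec.png',cv2.resize(a,None,fx=3.5,fy=3.5,interpolation=cv2.INTER_CUBIC))
E
```

```text
(no output)
```

View pics/topc.png

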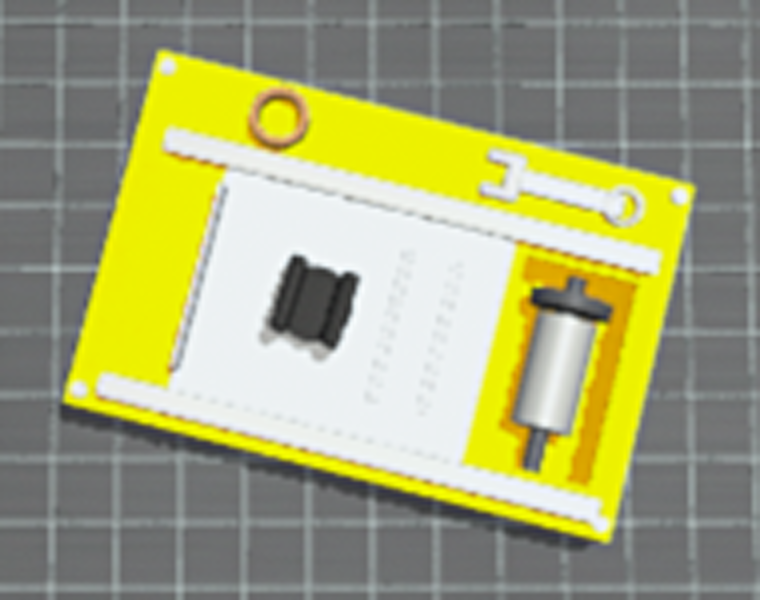

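View pics/scenec.png

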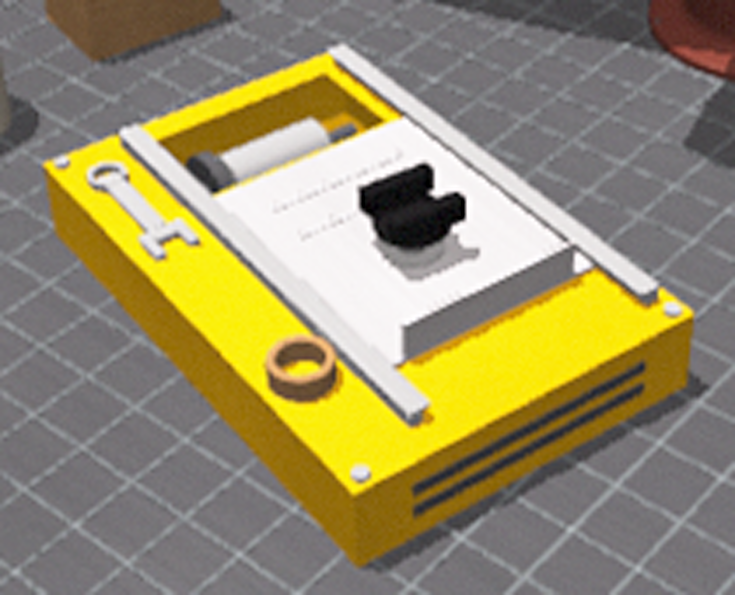

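View pics/top0.png

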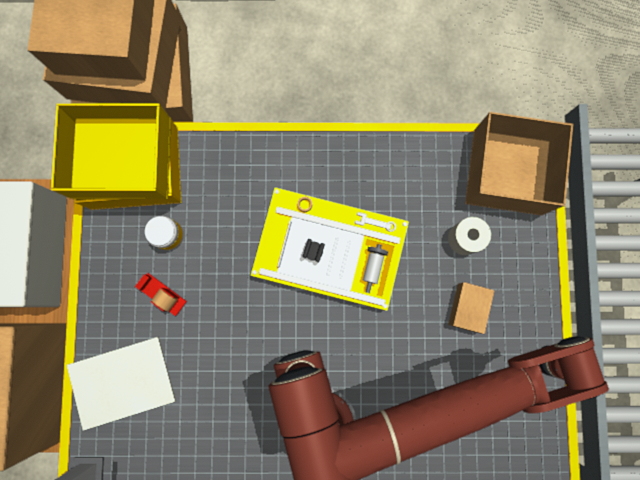

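The top view shows the housing yawed about 0.25 rad, opening to the right (housing +y is image-left), stud at about (313,250) px, lip at about (284,244) px. The scene view shows the lip's outer face with clear deck behind it. Next I fit the poses.

```bash
cat > h.py <<'E'
from station import ctrl
import numpy as np
from scipy.optimize import least_squares
def proj(n,X):
    c=ctrl.calibration(n);p=np.asarray(X)@np.array(c['R']).T+c['t']
    return np.c_[c['fx']*p[:,0]/p[:,2]+c['cx'],c['fy']*p[:,1]/p[:,2]+c['cy']]
def H(p,X):
    X=np.asarray(X,float);c,s=np.cos(p[2]),np.sin(p[2])
    return np.c_[p[0]+c*X[:,0]-s*X[:,1],p[1]+s*X[:,0]+c*X[:,1],X[:,2]]
E
python3 - <<'E'
from h import *
co=np.array([[.17,.235,.07],[.17,-.205,.07],[-.12,.235,.07],[-.12,-.205,.07]])
t=np.array([[160,50],[693,187],[65,403],[610,535]])/4+[235,175]
s=np.array([[360,495],[45,165],[692,318],[335,50]])/3.5+[210,180]
lt=np.array([[222,182],[173,370]])/4+[235,175]   # lip top ends, top cam
ls=np.array([[405,325],[572,247]])/3.5+[210,180]
def lip(p): return H(p,[[.075,p[3],.106],[-.075,p[3],.106]])
def res(p): return np.r_[(proj('top',H(p,co))-t).ravel(),(proj('scene',H(p,co))-s).ravel(),(proj('top',lip(p))-lt).ravel(),(proj('scene',lip(p))-ls).ravel()]
r=least_squares(res,[.5,0,-.25,.15],loss='soft_l1');p=r.x
print(np.round(p,4));print(np.round(res(p).reshape(-1,2),1).tolist())
# stud centre: triangulate from cheek top outer corners centre, expected at lip-95mm
e=H(p,[[0,p[3]-.095,.105],[0,p[3]-.095,.127],[0,p[3],.106]])
print('stud',e[0].round(4),'px',proj('top',e).round(1).tolist(),proj('scene',e).round(1).tolist(),'lip',e[2].round(4))
for n in('top','scene'):
    b=ctrl.outline_of(n,'stud_slot')[0]; ys,xs=np.nonzero(b['mask']);print(n,b['conf'],xs.mean(),ys.mean(),b['rect'])
np.save('p.npy',p)
from scipy.spatial.transform import Rotation as R
o=ctrl.get_obs();M=R.from_rotvec(o['tool_rot']).as_matrix();print(M.round(3).tolist())
b=M.T@(e[2]-o['tool_pos']);print('lip in tool mm',(b*1000).round(1), 'hx in tool',(M.T@[np.cos(p[2]),np.sin(p[2]),0]).round(3))
E
```

```text
[ 0.5255 -0.0411 -0.24    0.1558]
[[-1.5, 0.2], [-0.5, -1.6], [-0.9, 0.0], [-0.2, 0.7], [-1.3, -0.7], [-2.0, 0.0], [0.1, -2.6], [1.0, -1.4], [-0.9, -0.4], [-0.7, -0.6], [-0.9, -0.8], [0.1, -2.7]]
stud [0.54   0.0179 0.105 ] px [[313.5, 250.7], [313.4, 249.9], [283.6, 243.4]] [[326.6, 240.9], [326.4, 233.9], [349.9, 259.6]] lip [0.5626 0.1102 0.106 ]
top 0.84 312.69209039548025 250.2316384180791 [302.9, 238.1, 20.2, 25.9]
scene 0.32 324.8819376825706 248.44474196689387 [273.1, 215.3, 106.7, 69.4]
[[0.926, 0.377, 0.0], [0.377, -0.926, -0.0], [-0.0, 0.0, -1.0]]
lip in tool mm [ 562.6 -514.8  125.3] hx in tool [0.81  0.587 0.   ]
```

```bash
cat >> h.py <<'E'
from scipy.spatial.transform import Rotation as R
def go(p,tgt,zt):
    "shift in tool mm and turn to reach housing (x,y) tgt at height zt with tool y along housing x"
    o=ctrl.get_obs();M=R.from_rotvec(o['tool_rot']).as_matrix()
    T=H(p,[[*tgt,zt]])[0];psi=np.arctan2(M[1,0],M[0,0]);turn=psi-(p[2]+np.pi/2)
    loc=(np.linalg.inv(R.from_euler('z',p[2]).as_matrix())@(o['tool_pos']-[p[0],p[1],0]))
    print('t',round(o['t'],2),'tool in housing mm',(loc*1000).round(1),'psi err',round(turn,3),'F',np.round(o['contact_force'],1),'open',round(o['opening'],4),'q6',round(o['q'][5],3))
    print('-> shift mm',(M.T@(T-o['tool_pos'])*1000).round(1),'turn',round(turn,3))
E
python3 -c "
from h import *;p=np.load('p.npy');go(p,(0,.188),.2)"
```

```text
t 0.8 tool in housing mm [-153.6 -591.2  231.3] psi err -0.944 F [ 0.9 -0.3  0.7] open 0.0852 q6 -0.119
-> shift mm [ 581.5 -540.9   31.3] turn -0.944
```

```bash
python3 -m creep '[[190,300,-279,16,-0.49],[190,300,-279,16,-0.49],[190,300,-279,16,-0.49],[190,300,-279,16,-0.49],[190,300,-279,16,-0.49],[190,300,-279,16,-0.49],[190,581.5,-541,31,-0.944],[190,581.5,-541,31,-0.944],[190,581.5,-541,31,-0.944],[190,581.5,-541,31,-0.944],[190,581.5,-541,31,-0.944],[190,581.5,-541,31,-0.944]]' 40; python3 -c "
from h import *;p=np.load('p.npy');go(p,(0,.188),.15)"
```

```text
t: 1.8
tool_pos: [0.4467, -0.1237, 0.2122]
tool_rot: [2.47, 1.939, 0.001]
contact_force: [1.3, -0.7, 0.3]
opening: 0.0216
t 1.8 tool in housing mm [-57.  -99.  212.2] psi err -0.0 F [ 1.3 -0.7  0.3] open 0.0216 q6 -0.191
-> shift mm [287.   56.9  62.2] turn -0.0
```

```bash
python3 -m creep '[[190,287,57,12,0],[190,287,57,12,0],[190,287,57,12,0],[190,287,57,12,0],[190,287,57,12,0],[190,287,57,12,0],[190,287,57,12,0],[190,287,57,12,0],[190,287,57,40,0],[190,287,57,62,0],[190,287,57,62,0]]'; python3 -c "
from h import *;import cv2;p=np.load('p.npy');go(p,(0,.188),.083)
a=[]
for n,z in (('scene',(180,350,210,420)),('top',(175,345,225,435))):
    a.append(cv2.resize(ctrl.get_image(n)[z[0]:z[1],z[2]:z[3],::-1],None,fx=1.9,fy=1.9))
cv2.imwrite('pics/b.png',np.hstack(a))"
```

```text
t: 2.72
tool_pos: [0.5665, 0.1394, 0.1443]
tool_rot: [-2.467, -1.937, 0.013]
contact_force: [-1.9, -0.2, -1.7]
opening: 0.0218
t 2.72 tool in housing mm [ -3.2 185.1 144.3] psi err 0.001 F [-1.9 -0.2 -1.7] open 0.0218 q6 0.353
-> shift mm [ 3.1  3.7 61.3] turn 0.001
```

View pics/b.png

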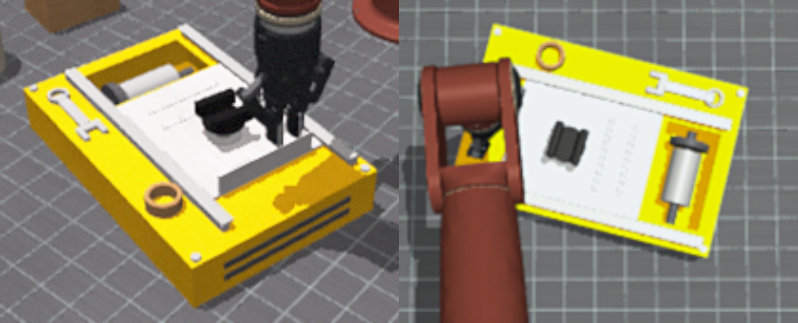

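The fingers hang above the deck just behind the lip (scene crop about (285,135)), and the stud and cover are untouched. Going down behind the lip now.

```bash
python3 -m creep '[[190,3,3,30,0],[190,3,3,50,0],[190,3,3,61,0],[190,3,3,61,0]]'; python3 -c "
from h import *;import cv2;p=np.load('p.npy');print(proj('scene',[ctrl.get_obs()['tool_pos']]));go(p,(0,.1668),.083)
cv2.imwrite('pics/c.png',cv2.resize(ctrl.get_image('scene')[200:320,280:420,::-1],None,fx=4,fy=4,interpolation=2))"
```

```text
t: 3.15
tool_pos: [0.5723, 0.1413, 0.0874]
tool_rot: [-2.471, -1.938, 0.004]
contact_force: [-0.1, 0.0, 0.3]
opening: 0.0218
[[357.54637086 272.85775189]]
t 3.15 tool in housing mm [  2.1 188.3  87.4] psi err -0.0 F [-0.1  0.   0.3] open 0.0218 q6 0.356
-> shift mm [-21.5  -2.    4.4] turn -0.0
```

View pics/c.png

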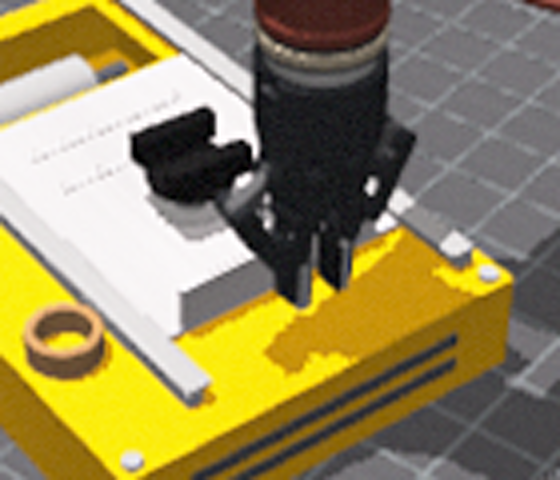

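Fingertips (crop (300,290)) stand clear behind the lip, and nothing is touched. Pushing.

```bash
python3 -m creep '[[190,-12,-2,4,0],[190,-20,-2,4,0],[190,-28,-2,4,0],[190,-36,-2,4,0],[190,-44,-2,4,0],[190,-52,-2,4,0],[190,-58,-2,4,0],[190,-64,-2,4,0],[190,-70,-2,4,0],[190,-75,-2,4,0],[190,-78,-2,4,0],[190,-78,-2,4,0]]'; python3 -c "
from h import *;p=np.load('p.npy');go(p,(0,.065),.083)"
```

```text
t: 4.2
tool_pos: [0.5528, 0.0654, 0.0847]
tool_rot: [2.471, 1.938, -0.001]
contact_force: [-0.4, 0.7, 0.1]
opening: 0.0217
t 4.2 tool in housing mm [  1.2 109.9  84.7] psi err -0.0 F [-0.4  0.7  0.1] open 0.0217 q6 0.226
-> shift mm [-44.9  -1.2   1.7] turn -0.0
```

```bash
python3 -m creep '[[190,-5,-1,1,0],[190,-10,-1,1,0],[190,-15,-1,1,0],[190,-20,-1,1,0],[190,-25,-1,1,0],[190,-30,-1,1,0],[190,-33,-1,1,0]]'; python3 -c "
from h import *;import cv2;p=np.load('p.npy');go(p,(0,.065),.083)
cv2.imwrite('pics/d.png',cv2.resize(ctrl.get_image('scene')[180:350,210:420,::-1],None,fx=3,fy=3,interpolation=2))"
```

```text
t: 4.78
tool_pos: [0.5441, 0.0339, 0.0839]
tool_rot: [2.471, 1.939, 0.0]
contact_force: [3.4, 3.8, 2.9]
opening: 0.0218
t 4.78 tool in housing mm [ 0.2 77.3 83.9] psi err -0.0 F [3.4 3.8 2.9] open 0.0218 q6 0.166
-> shift mm [-12.3  -0.2   0.9] turn -0.0
```

View pics/d.png

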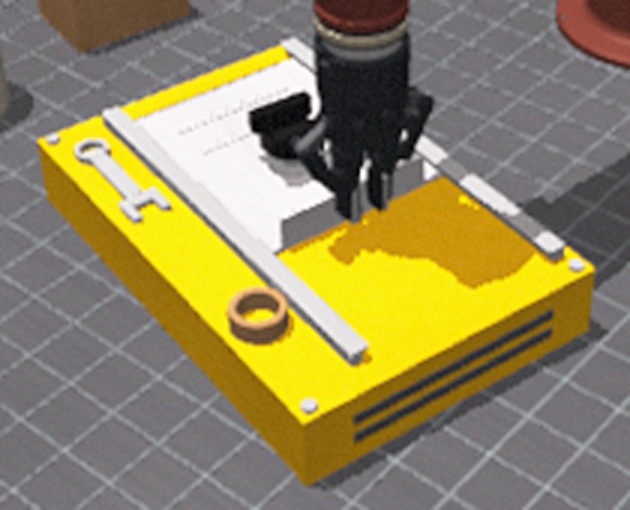

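The cover now nearly covers the opening (far edge near (140,115) in the crop). I'll go on in small steps and watch the force.

```bash
python3 -m creep '[[190,-2,0,0,0],[190,-4,0,0,0],[190,-6,0,0,0],[190,-8,0,0,0]]'; python3 -m creep '[[190,-2,0,0,0],[190,-4,0,0,0]]';  python3 -m creep '[[190,-2,0,0,0],[190,-2,0,0,0]]'; python3 -c "
from h import *;p=np.load('p.npy');go(p,(0,.055),.083)"
```

```text
t: 5.17
tool_pos: [0.5419, 0.0269, 0.0836]
tool_rot: [-2.471, -1.939, 0.001]
contact_force: [2.1, 3.6, 2.6]
opening: 0.0221
t: 5.33
tool_pos: [0.5409, 0.023, 0.0836]
tool_rot: [-2.471, -1.939, 0.001]
contact_force: [1.7, 3.5, 1.4]
opening: 0.0216
t: 5.5
tool_pos: [0.5403, 0.0206, 0.0836]
tool_rot: [-2.471, -1.939, 0.002]
contact_force: [0.4, 2.2, 2.1]
opening: 0.0216
t 5.5 tool in housing mm [-0.3 63.5 83.6] psi err -0.0 F [0.4 2.2 2.1] open 0.0216 q6 0.141
-> shift mm [-8.5  0.3  0.6] turn -0.0
```

```bash
for i in 1 2; do :; done; python3 -m creep '[[190,-2,0,0,0],[190,-4,0,0,0]]';  python3 -m creep '[[190,-2,0,0,0],[190,-3,0,0,0]]'|grep -E 'pos|force'; python3 -m creep '[[190,-2,0,0,0],[190,-2,0,0,0]]'|grep -E 'pos|force';python3 -c "
from h import *;p=np.load('p.npy');go(p,(0,.055),.083)"
```

```text
t: 5.67
tool_pos: [0.5399, 0.019, 0.0837]
tool_rot: [-2.47, -1.936, -0.006]
contact_force: [3.7, 17.1, 0.6]
opening: 0.0215
tool_pos: [0.5399, 0.019, 0.0838]
contact_force: [6.7, 23.4, -0.4]
tool_pos: [0.5399, 0.019, 0.0838]
contact_force: [7.4, 27.3, -0.9]
t 6.0 tool in housing mm [-0.3 61.8 83.8] psi err -0.002 F [ 7.4 27.3 -0.9] open 0.022 q6 0.125
-> shift mm [-6.8  0.3  0.7] turn -0.002
```

```bash
python3 -m creep '[[190,0,0,0,0],[190,15,0,0,0],[190,25,0,0,0],[190,25,0,-40,0],[190,45,0,-80,0],[190,80,0,-110,0],[190,80,0,-110,0],[190,80,0,-110,0]]'; python3 - <<'E'
from h import *
import cv2
p=np.load('p.npy');go(p,(0,-.044),.14)
im=ctrl.get_image('scene')[:,:,::-1]
z=(190,290,220,360);a=cv2.resize(im[z[0]:z[1],z[2]:z[3]],None,fx=5.6,fy=5.6,interpolation=2)
# predicted cheek-top outline and slot floor centre, stud at y=-44, turn 0
x0,y0=0,-.0442
pts=[[x0+sx*.03,y0+sy*w,.127] for w in(.014,.028) for sx,sy in((-1,-1),(1,-1),(1,1),(-1,1))]+[[x0,y0,.105],[.075,y0+.095,.106],[-.075,y0+.095,.106]]
for u,v in (proj('scene',H(p,pts))-[z[2],z[0]]+.5)*5.6: cv2.circle(a,(int(u),int(v)),3,(0,0,255),-1)
cv2.imwrite('pics/e.png',a)
E
```

```text
t: 6.67
tool_pos: [0.5592, 0.0907, 0.1966]
tool_rot: [2.466, 1.94, 0.004]
contact_force: [-0.7, 0.2, -0.6]
opening: 0.0215
t 6.67 tool in housing mm [  1.4 136.  196.6] psi err 0.002 F [-0.7  0.2 -0.6] open 0.0215 q6 0.268
-> shift mm [-180.    -2.1   56.7] turn 0.002
```

View pics/e.png

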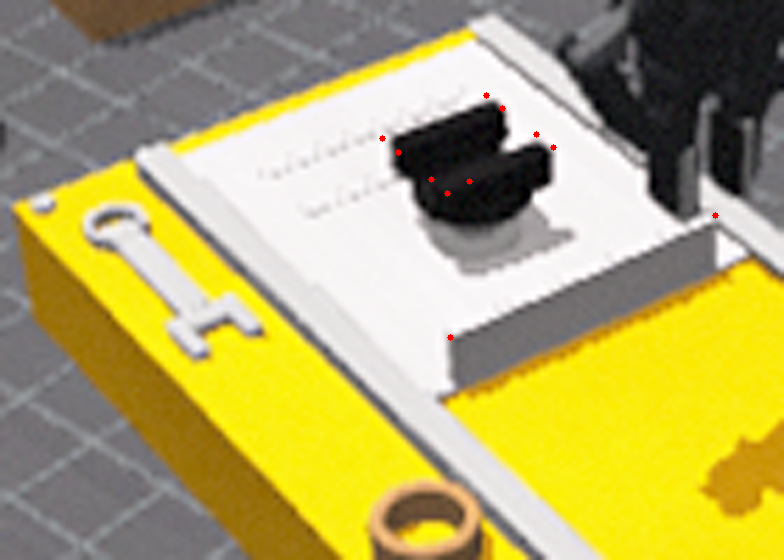

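The cover is shut against its stop (lip end at about (450,340) in the crop, opening hidden, stud up). The predicted head outline is about 1 raw pixel off, so I'll refine it by fitting the silhouette in both cameras.

```bash
cat > fit.py <<'E'
from h import *
import cv2
from scipy.optimize import minimize
p=np.load('p.npy');S=6
def parts(x,y,th,dz=0.):
    c,s=np.cos(-th),np.sin(-th);out=[]
    for sy in(-1,1):
        out.append([[sx*.03,sy*w,z] for sx in(-1,1) for w in(.014,.028) for z in(.105,.127)])
    out.append([[.03*np.cos(a),.03*np.sin(a),z] for a in np.linspace(0,6.2,24) for z in(.099,.105)])
    return [H(p,[[x+c*a-s*b,y+s*a+c*b,z+dz] for a,b,z in q]) for q in out]
def render(n,z,v):
    m=np.zeros(((z[1]-z[0])*S,(z[3]-z[2])*S),np.uint8)
    for q in parts(*v):
        u=(proj(n,q)-[z[2],z[0]]+.5)*S
        cv2.fillConvexPoly(m,cv2.convexHull((u*16).astype(np.float32)).astype(np.int32),255,shift=4)
    return m/255.
def fit(v0,names=('scene','top'),dz=0.):
    T={}
    for n in names:
        im=ctrl.get_image(n);u=proj(n,H(p,[[v0[0],v0[1],.11]]))[0].astype(int)
        z=(u[1]-22,u[1]+22,u[0]-22,u[0]+22)
        g=cv2.resize(im[z[0]:z[1],z[2]:z[3]].max(2),None,fx=S,fy=S,interpolation=cv2.INTER_CUBIC)
        T[n]=(z,(g<105).astype(float))
    def cost(v,ns): return sum(abs(render(n,T[n][0],(v[0]/1e3,v[1]/1e3,v[2]/50,dz))-T[n][1]).sum() for n in ns)/S/S
    for ns in [(n,) for n in names]+([names] if len(names)>1 else []):
        best=min((minimize(cost,[v0[0]*1e3+a,v0[1]*1e3+b,t*50],args=(ns,),method='Nelder-Mead',options=dict(initial_simplex=[[v0[0]*1e3+a,v0[1]*1e3+b,t*50],[v0[0]*1e3+a+4,v0[1]*1e3+b,t*50],[v0[0]*1e3+a,v0[1]*1e3+b+4,t*50],[v0[0]*1e3+a,v0[1]*1e3+b,t*50+4]])) for a,b,t in((0,0,v0[2]),(-4,-4,v0[2]-.04),(3,-5,v0[2]+.04))),key=lambda r:r.fun)
        print(ns,'x,y mm',best.x[:2].round(1),'turn',round(best.x[2]/50,3),'px mismatch',round(best.fun,1))
E
python3 -c "
from fit import *
fit((0,-.0442,0))"
```

```text
('scene',) x,y mm [  1.4 -40.5] turn 0.058 px mismatch 90.9
('top',) x,y mm [ -0.5 -44.2] turn 0.073 px mismatch 48.7Traceback (most recent call last):
  File "<string>", line 3, in <module>
    fit((0,-.0442,0))
    ~~~^^^^^^^^^^^^^^
  File "fit.py", line 26, in fit
    best=min((minimize(cost,[v0[0]*1e3+a,v0[1]*1e3+b,t*50],args=(ns,),method='Nelder-Mead',options=dict(initial_simplex=[[v0[0]*1e3+a,v0[1]*1e3+b,t*50],[v0[0]*1e3+a+4,v0[1]*1e3+b,t*50],[v0[0]*1e3+a,v0[1]*1e3+b+4,t*50],[v0[0]*1e3+a,v0[1]*1e3+b,t*50+4]])) for a,b,t in((0,0,v0[2]),(-4,-4,v0[2]-.04),(3,-5,v0[2]+.04))),key=lambda r:r.fun)
  File "fit.py", line 26, in <genexpr>
    best=min((minimize(cost,[v0[0]*1e3+a,v0[1]*1e3+b,t*50],args=(ns,),method='Nelder-Mead',options=dict(initial_simplex=[[v0[0]*1e3+a,v0[1]*1e3+b,t*50],[v0[0]*1e3+a+4,v0[1]*1e3+b,t*50],[v0[0]*1e3+a,v0[1]*1e3+b+4,t*50],[v0[0]*1e3+a,v0[1]*1e3+b,t*50+4]])) for a,b,t in((0,0,v0[2]),(-4,-4,v0[2]-.04),(3,-5,v0[2]+.04))),key=lambda r:r.fun)
              ~~~~~~~~^^^^^^^^^^^^^^^^^^^^^^^^^^^^^^^^^^^^^^^^^^^^^^^^^^^^^^^^^^^^^^^^^^^^^^^^^^^^^^^^^^^^^^^^^^^^^^^^^^^
[... 396 characters left out ...]
cost(v,ns): return sum(abs(render(n,T[n][0],(v[0]/1e3,v[1]/1e3,v[2]/50,dz))-T[n][1]).sum() for n in ns)/S/S
                           ~~~^^^^^^^^^^^^^^^^^^^^^^^^^^^^^^^^^^^^^^^^^^^^^^^^^^^^^^^^^^^^^^^^^^^^^^^^^^^^^^^^^
  File "fit.py", line 24, in <genexpr>
    def cost(v,ns): return sum(abs(render(n,T[n][0],(v[0]/1e3,v[1]/1e3,v[2]/50,dz))-T[n][1]).sum() for n in ns)/S/S
                                   ~~~~~~^^^^^^^^^^^^^^^^^^^^^^^^^^^^^^^^^^^^^^^^^^
  File "fit.py", line 14, in render
    u=(proj(n,q)-[z[2],z[0]]+.5)*S
       ~~~~^^^^^
  File "h.py", line 5, in proj
    c=ctrl.calibration(n);p=np.asarray(X)@np.array(c['R']).T+c['t']
ValueError: time passes only in moves, steps and waits
```

```bash
python3 -m creep '[[190,-40,-2,10,0],[190,-80,-2,20,0.06],[190,-120,-2,30,0.06],[190,-150,-2,35,0.06],[190,-180,-2,40,0.06],[190,-180,-2,50,0.06],[190,-180,-2,50,0.06],[190,-180,-2,50,0.06]]'; python3 - <<'E'
from h import *
import cv2
p=np.load('p.npy');go(p,(0,-.0437),.115)
a=[cv2.resize(ctrl.get_image('scene')[185:285,250:370,::-1],None,fx=5,fy=5,interpolation=2)]
cv2.imwrite('pics/f.png',np.hstack(a))
E
```

```text
t: 7.48
tool_pos: [0.5112, -0.0842, 0.1413]
tool_rot: [-2.527, -1.861, 0.004]
contact_force: [0.3, -0.6, 1.0]
opening: 0.0218
t 7.48 tool in housing mm [ -3.7 -45.3 141.3] psi err -0.061 F [ 0.3 -0.6  1. ] open 0.0218 q6 -0.006
-> shift mm [ 1.8  3.7 26.3] turn -0.061
```

View pics/f.png

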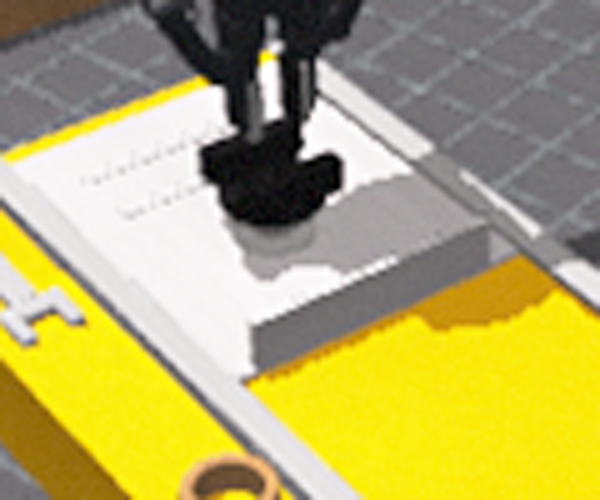

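The fingers hang over the slot (crop (270,130)) with both tips lined up along it. Centring and lowering into the slot.

```bash
python3 -m creep '[[190,2,3,0,0],[190,2,3,5,0],[190,2,3,10,0],[190,2,3,15,0],[190,2,3,20,0],[190,2,3,24,0],[190,2,3,24,0]]';  python3 -m creep '[[190,0,0,3,0],[190,0,0,6,0],[190,0,0,9,0],[190,0,0,9,0]]'; python3 - <<'E'
from h import *
import cv2
p=np.load('p.npy');go(p,(0,-.0437),.086)
a=[cv2.resize(ctrl.get_image('scene')[185:285,250:370,::-1],None,fx=5,fy=5,interpolation=2)]
cv2.imwrite('pics/g.png',np.hstack(a))
E
```

```text
t: 8.12
tool_pos: [0.5155, -0.0829, 0.1183]
tool_rot: [-2.527, -1.864, 0.002]
contact_force: [-1.0, -0.6, 0.1]
opening: 0.0219
t: 8.45
tool_pos: [0.516, -0.0832, 0.1101]
tool_rot: [-2.528, -1.864, 0.001]
contact_force: [0.0, -0.3, 0.3]
opening: 0.0217
t 8.45 tool in housing mm [  0.7 -43.2 110.1] psi err -0.06 F [ 0.  -0.3  0.3] open 0.0217 q6 -0.002
-> shift mm [-0.5 -0.7 24.1] turn -0.06
```

View pics/g.png

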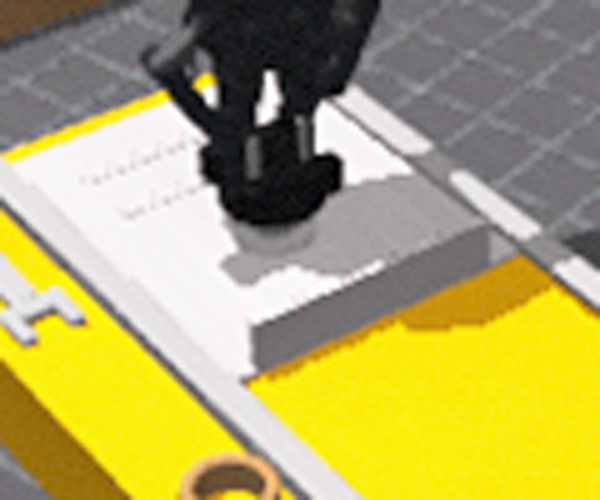

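The fingers are in the slot with no contact force (TCP at 110 mm, below the 127 mm cheek tops). Pressing.

```bash
python3 -m creep '[[190,0,0,4,0],[190,0,0,8,0],[190,0,0,12,0],[190,0,0,12,0]]';  python3 -m creep '[[190,0,0,3,0],[190,0,0,6,0],[190,0,0,9,0],[190,0,0,9,0]]'|grep -E 'pos|force';python3 -m creep '[[190,0,0,2,0],[190,0,0,4,0],[190,0,0,4,0]]'|grep -E 'pos|force'
```

```text
t: 8.83
tool_pos: [0.5169, -0.0835, 0.099]
tool_rot: [2.528, 1.864, 0.001]
contact_force: [-0.7, 0.1, 4.9]
opening: 0.0218
tool_pos: [0.5169, -0.0835, 0.0908]
contact_force: [-1.2, 0.4, 8.0]
tool_pos: [0.517, -0.0835, 0.0873]
contact_force: [-2.5, 0.5, 10.0]
```

```bash
python3 -m creep '[[190,0,0,2,0],[190,0,0,2,0]]'|grep -E 'pos|force';python3 -m creep '[[190,0,0,2,0],[190,0,0,2,0]]'|grep -E 'pos|force'; python3 -c "
from h import *;p=np.load('p.npy');go(p,(0,-.0437),.086)"
```

```text
tool_pos: [0.5171, -0.0835, 0.086]
contact_force: [-3.6, 0.6, 11.9]
tool_pos: [0.5173, -0.0836, 0.0858]
contact_force: [-9.6, 2.6, 21.1]
t 9.75 tool in housing mm [  2.1 -43.2  85.8] psi err -0.06 F [-9.6  2.6 21.1] open 0.0221 q6 -0.002
-> shift mm [-0.6 -2.  -0.2] turn -0.06
```

```bash
python3 -m creep '[[190,0,-1,0,0.06],[190,0,-1.5,0,0.14],[190,0,-1.5,0,0.22],[190,0,-1.5,0,0.3],[190,0,-1.5,0,0.38],[190,0,-1.5,0,0.46],[190,0,-1.5,0,0.54],[190,0,-1.5,0,0.62],[190,0,-1.5,0,0.7],[190,0,-1.5,0,0.7]]'; python3 -c "
from h import *;p=np.load('p.npy');go(p,(0,-.0437),.086);print(ctrl.get_obs()['wrist_torque'])"
```

```text
t: 10.58
tool_pos: [0.5169, -0.0846, 0.0859]
tool_rot: [3.011, 0.879, 0.004]
contact_force: [-4.9, -3.5, 17.8]
opening: 0.0219
t 10.58 tool in housing mm [  2.  -44.3  85.9] psi err -0.762 F [-4.9 -3.5 17.8] open 0.0219 q6 0.7
-> shift mm [-0.9 -1.9 -0.1] turn -0.762
[-0.39679177  0.96858416 -0.04007971]
```

```bash
python3 -m creep '[[190,0,0,0,0.08],[190,0,0,0,0.16],[190,0,0,0,0.24],[190,0,0,0,0.32],[190,0,0,0,0.4],[190,0,0,0,0.48],[190,0,0,0,0.56],[190,0,0,0,0.64],[190,0,0,0,0.72],[190,0,0,0,0.8],[190,0,0,0,0.86],[190,0,0,0,0.86]]'; python3 -c "
from h import *;p=np.load('p.npy');go(p,(0,-.0437),.086);print(ctrl.get_obs()['wrist_torque'])"
```

```text
t: 11.58
tool_pos: [0.516, -0.0844, 0.0858]
tool_rot: [3.105, -0.455, 0.002]
contact_force: [-8.7, -1.8, 19.6]
opening: 0.0218
t 11.58 tool in housing mm [  1.  -44.3  85.8] psi err -1.622 F [-8.7 -1.8 19.6] open 0.0218 q6 1.56
-> shift mm [-1.1 -0.6 -0.2] turn -1.622
[-0.29885044  1.55799389 -0.00518847]
```

```bash
python3 -m creep '[[190,0,0,0,0.04],[190,0,0,0,0.08],[190,0,0,0,0.08]]'|grep force; python3 -c "
from h import *;p=np.load('p.npy');go(p,(0,-.0437),.086);print(ctrl.get_obs()['wrist_torque'])"; python3 -m creep '[[190,0,0,0,0.03],[190,0,0,0,0.06],[190,0,0,0,0.06]]'|grep force; python3 -c "
from h import *;p=np.load('p.npy');go(p,(0,-.0437),.086);print(ctrl.get_obs()['wrist_torque'])"
```

```text
contact_force: [-7.7, -2.1, 18.2]
t 11.83 tool in housing mm [  1.3 -44.3  85.8] psi err -1.701 F [-7.7 -2.1 18.2] open 0.022 q6 1.639
-> shift mm [-1.3 -0.5 -0.2] turn -1.701
[-0.35512757  1.40887195 -0.03608307]
contact_force: [-5.5, -0.5, 18.0]
t 12.08 tool in housing mm [  1.8 -44.1  85.8] psi err -1.76 F [-5.5 -0.5 18. ] open 0.0217 q6 1.698
-> shift mm [-1.8 -0.1 -0.2] turn -1.76
[-0.29452936  1.03637919  0.20352231]
```

```bash
python3 -m creep '[[190,0,0,-4,0],[190,0,0,-8,0],[190,0,0,-10,0],[190,0,0,-10,0]]'; python3 -m creep '[[190,0,0,0,-0.05],[190,0,0,0,-0.1],[190,0,0,-2,-0.1],[190,0,0,-5,-0.1],[190,0,0,-9,-0.1],[190,0,0,-9,-0.1]]'; python3 -c "
from h import *;p=np.load('p.npy');go(p,(0,-.0437),.2);print(ctrl.get_obs()['wrist_torque'])"
```

```text
t: 12.42
tool_pos: [0.5157, -0.0832, 0.0929]
tool_rot: [3.069, -0.669, 0.003]
contact_force: [-0.8, -0.3, 7.9]
opening: 0.0217
t: 12.92
tool_pos: [0.5149, -0.0828, 0.1009]
tool_rot: [-3.099, 0.515, 0.0]
contact_force: [0.1, -0.3, 0.9]
opening: 0.0216
t 12.92 tool in housing mm [ -0.5 -43.  100.9] psi err -1.66 F [ 0.1 -0.3  0.9] open 0.0216 q6 1.598
-> shift mm [  0.5   0.6 -99.1] turn -1.66
[ 0.04066773 -0.02577208  0.01832649]
```

```bash
python3 -m creep '[[190,0,0,-10,0],[190,0,0,-25,0],[190,0,0,-60,0],[190,0,0,-100,0],[190,0,0,-140,0],[190,0,0,-160,0],[190,0,0,-160,0],[190,0,0,-160,0]]'; python3 - <<'E'
from h import *
import cv2
p=np.load('p.npy')
im=ctrl.get_image('scene')[:,:,::-1]
z=(190,290,220,360);a=cv2.resize(im[z[0]:z[1],z[2]:z[3]],None,fx=5.6,fy=5.6,interpolation=2)
cv2.imwrite('pics/i.png',a)
E
```

```text
t: 13.58
tool_pos: [0.5156, -0.0831, 0.2631]
tool_rot: [3.099, -0.515, 0.006]
contact_force: [0.2, -0.2, 0.4]
opening: 0.0219
```

View pics/i.png

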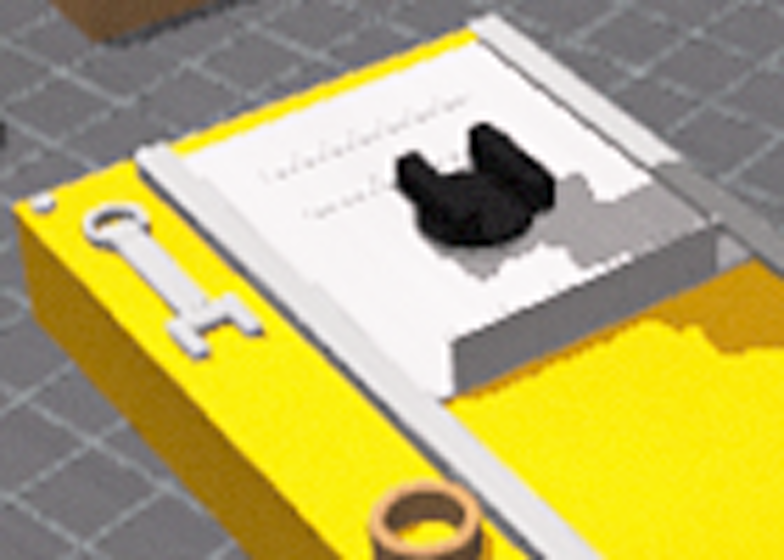

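The stud now sits low with its slot along the sliding direction, and cover, spanner and tape roll are unchanged. I'll check turn and height by fitting the silhouette.

```bash
timeout 100 python3 - <<'E'
import fit, h
from fit import *
C={'scene':ctrl.calibration('scene')};h.ctrl=type('c',(),{'calibration':staticmethod(lambda n:C[n]),'get_image':ctrl.get_image})
im=ctrl.get_image('scene');u=proj('scene',H(p,[[.0014,-.0405,.1]]))[0].astype(int)
z=(u[1]-17,u[1]+17,u[0]-17,u[0]+15)
m=(cv2.resize(im[z[0]:z[1],z[2]:z[3]].max(2),None,fx=S,fy=S,interpolation=cv2.INTER_CUBIC)<85).astype(float)
for dz in(0,-.008,-.012,-.015,-.019):
    r=min((minimize(lambda v:abs(render('scene',z,(v[0]/1e3,v[1]/1e3,v[2]/50,dz))-m).sum()/S/S,s[0],method='Nelder-Mead',options=dict(initial_simplex=s,maxfev=90)) for t in(1.4,1.6) for s in [np.array([[1.4,-40.5,t*50]]*4)+np.r_[[[0,0,0]],4*np.eye(3)]]),key=lambda r:r.fun)
    print(dz,r.x[:2].round(1),'turn',round(r.x[2]/50,3),round(r.fun,1))
E
```

```text
0 [  6.6 -26.6] turn 1.632 66.4
-0.008 [  0.9 -36.2] turn 1.643 59.1
-0.012 [ -1.1 -41.7] turn 1.682 55.8
-0.015 [ -3.7 -43.4] turn 1.645 52.9
-0.019 [ -6.7 -48.9] turn 1.658 49.0
```

```bash
python3 -c "
from station import ctrl
print(ctrl.finish_job())"
```

```text
the job is handed in; nothing more can be done
None
```

The cover is shut and the stud looks locked. I handed the job in at about 14 s of the 48 s allowed; the system reports no verdict.

- **Cover:** I pushed the lip until it met a hard stop at 28 N. The lip face was then at housing y of about 51 mm. The last picture shows the opening covered and the cover still shut.
- **Stud:** With the fingertips in the slot I pressed it to its stop, at about 20 N. I turned it clockwise until torque built up, with the tool about 1.76 rad from the slot's start direction. Then I eased the load off and lifted straight out.
- **Turn and height:** The silhouette fit in the scene camera puts the turn at 1.63 to 1.68 rad. It measures height poorly: its mismatch kept falling towards deeper settings. Matched to the position fitted before pressing, it gives about 11 to 12 mm pressed. That agrees with the fingertip height (92.9 mm) when the stud first came up on the way out.
- **Surroundings:** The contact force after lifting out was about zero. The tape roll and spanner look unmoved; I did not look again at the four things on the table, but every move stayed well above or away from them.
- **Checks that failed or disagreed:** Before pressing, the two cameras put the stud about 4 mm apart along the housing. The joint two-camera fit stopped with an error, so I relied on the contact position, which matched the top camera.

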